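# Prop the heat station open and set its thermostat

### The job

Get the heat station ready for work: flip its stay fully up so that the cover is carried up on it and stays propped open, then press the thermostat dial down and turn it clockwise until its white pointer stands at the red rider on the scale. Let the dial spring back up, leave the rider where it is, and do not shove the two tins and the sandal that stand near by.

Things in the scene. Friction and masses are not known exactly. Their poses are not given: they have to be found in the camera images.
- heat_station: shoe repairer's heat station: grey steel box 190 x 200 x 58 mm (x depth, y width, height), fixed to the bench, with a green hinged cover. Origin: centre of its underside on the bench; x axis from its front to its rear (hinge side), y to its left, z up. Under the cover: a ribbed heated plate on the right, the black thermostat dial on the left near the front.
- cover (a joint): angle of the green cover (rad), 0 shut, grows as it opens, stops at 1.46. A lid 186 x 200 x 40 mm, 0.28 to 0.56 kg, hinged along the station's y axis at station x +88, z 80 mm. It falls shut from any angle unless the stay holds it; propped it stands at about 1.4.
- stay (a joint): angle of the steel stay (rad), 0 lying forwards on the station's right side, grows as its end swings up and rearwards, stops at 1.80. Its end pin runs under a rail on the cover's right rim, so lifting the stay lifts the cover (3 to 10 N at the grip). At about 1.71 the pin passes the rail's end and the cover drops 4 degrees, the pin in a 6 mm notch: propped. Let go sooner and both fall.
- stay_grip (a point): centre of the stay's red grip, a freely revolving round sleeve 14 mm thick, 36 mm long, pointing out to the station's right (-y), 54.5 mm from the station's right side and 37 mm clear of the rail's edge; about 54 mm over the bench at the start, 153 mm when up
- stay_pivot (a point): point on the stay's turning axis (parallel to the station's y) in the plane of stay_grip, at station x +38, y -154.5, z 54.5 mm: the grip moves on a circle of 100 mm radius about it, from straight in front of it (towards the station's front) up and over to the rear. Its axes are the station's.
- dial (a joint): angle of the thermostat dial (rad), 0 to 4.71 (its stops), grows clockwise seen from above. At 0 the pointer points 135 degrees anticlockwise from the station's x axis (to the front left); at q it points 135 deg - q. A black disc 72 mm across with a knurled rim and, along a diameter on top, a bar grip 10 mm wide, 54 mm long, 15 mm high, with a white line on its pointer half.
- dial_press (a joint): how far the dial is pressed down (m): 0 up, 0.005 at its bottom stop. A spring holds it up against a brake: while up it is locked. About 4 N anywhere on the disc takes it off the brake, about 7 N to the bottom; kept pressed by 2 to 4 mm it turns easily (0.02 N m), even by the rubbing of a fingertip pressed on the disc beside the bar.
- dial_centre (a point): on the dial's axis at the height of the disc's upper face (75.5 mm over the bench when up); the bar stands 15 mm above it. The axes are the station's. The dial's axis is at station x -45, y +42 mm, 133 mm in front of the hinge.
- dial_pointer (a point): where the dial's pointer meets the scale: 40 mm from the dial's axis in the direction of the white line, height of the disc's face
- rider (a joint): angle of the red rider (rad), counted as the dial's: when joint dial equals it, the pointer stands at the rider. It differs at each start and stiffly stays where it was set.
- rider_mark (a point): inner end of the red rider, a block 6 mm wide and 6 mm high that sits on the black scale plate 40 to 46 mm from the dial's axis, its top 66 mm over the bench, so lower than the disc. The scale has white ticks, every 10 degrees a short one.
- glue_tin: red and white glue tin, 78 mm across, 77 mm high, standing; origin at the centre of its underside
- polish_dark: flat dark blue polish tin, 71 x 77 x 22 mm; origin at the centre of its underside
- sandal: black leather sandal, 130 x 277 x 104 mm, long side along its y; origin at the centre of its underside

How it is judged:
By the outcome, as a careful person would: the job done as asked, in the order asked, and still so for the second after the job is handed in, with the robot touching nothing.
It also fails if it takes over 64 s, if anything falls off the work surface, if the arm or the gripper's body presses on something with over 40 N, if the wrist force passes 120 N, or if a joint passes its speed limit or range.

### The arm

A 7-joint arm with a two-finger parallel gripper is mounted at the origin on the work surface; the furniture and walls round the work are solid. World frame = base frame: x ahead of the robot, y to its left, z up, the work surface at z = 0. Lengths are in m, angles in rad, forces in N, time in s.
With the tool pointing down it reaches from about 0.4 to 0.75 m from the base axis. Payload 19.5 kg.
Tool frame: the origin (TCP) lies on the centre line of the jaws, within the pads' length; the fingertips stand 22 mm ahead of it and the grasp point (between the pads) lies 3 mm ahead of it; z points along the fingers, y is the line along which they close (so a half turn about z gives the same grasp; the last joint's range is limited). The gripper opens to 85 mm and grips with 20 to 120 N. Pads are 22 mm wide; open, the fingers measure 114 mm over their backs; the gripper's body (76 mm by 85 mm) begins 54 mm behind the grasp point. The pads swing forward as they close: fully open they stand 13 mm farther back than shut.
Start: joints at [1.282, 0.707, -0.028, 1.485, 0.022, 0.951, -0.075], TCP at [0.14, -0.558, 0.253] pointing down, gripper open.
Joint ranges: [-2.71, 2.71], [-0.32, 2.16], [-1.57, 1.52], [0, 2.45], [-1.46, 4.6], [0, 2.02], [-2.83, 2.83]. Speed limits (rad/s): [1.89, 1.89, 2.57, 2.57, 3.01, 3.01, 3.01].

### API

Orientations are given as a rotation vector (axis times angle).
In Python, from plant import get_obs, cams, robot gives the robot as it stands.
- The arm moves only by the shell command python3 -m inch 'ROWS' [FORCE]. ROWS is JSON, one flat list of numbers, 7 for each row, row after row: the shift along the tool's x, y, z in m, then the turn, a rotation vector about the tool's x, y, z in rad, then the opening, from 0 (shut) to 1 (fully open). A call has 1 to 12 rows; each row shifts and turns the commanded pose from where the row before left it, along the tool's axes as they then stand; what a row does not reach is not made up. A row lasts 1/10 s, in which the tool goes at most 50 mm and 8.59 degrees, less where a joint would pass 70% of its speed; a pose out of reach is approached as far as the arm can. A call with a gripper value outside its range is refused whole. The fingers move at their own pace and stop on an object; FORCE is the grip in N (left out, the last holds). Time passes only in rows, so rows that do not move let the fingers close. It gives the time, the measured TCP pose, the force, the opening and the grip force at its end, in the units of the state.
- get_obs(): the state, without advancing time (a new reading comes with each control period).
- cams.capture(name): name is "scene" or "top"; returns (picture, depth): 420x560x3 uint8, red, green, blue; 420x560 float32, m along the optical axis (not along the pixel's ray), 0 where there is no reading.
- cams.calibration(name): a dict with "intrinsics" (3x3 intrinsics, pixels), "dist_coeffs" ([k1, k2, p1, p2, k3] as OpenCV has them; the pictures are not rectified), "extrinsics" (4x4, takes a point from world to camera coordinates). Camera axes: x right, y up, looking along -z (the intrinsics and any distortion apply to the point x, -y, -z); pixel columns grow to the right and rows downward; lengths in m; the calibration is good to about 2 mm. A picture is of the moment at which its call begins. calibration takes no time and is no camera call.
- robot.close_job(): hands the job in; it is judged then, once.
The state is a dict: "time": time; "qpos": joint angles; "joint_vel": joint speeds; "effort": joint torques, N m; "position": TCP position; "eef_rot": TCP orientation; "ft_force": force on the tool from outside, world axes, zero at the start; "torque": the same for the moment, N m; "grip_width": finger opening in m; "gripper_force": force on a finger pad.
Only numpy, scipy, OpenCV 4.12 (cv2) and the standard library are available. Lean on these libraries where they do the work, as an engineer would, in place of code of your own. Each camera call takes 0.05 s, during which the arm holds its last target. There are 200 camera calls.

## Working session

There is one attempt and no reset: what is moved stays moved. The work goes in short steps, Python scripts to look and compute and a shell command to move; the robot and the scene stay as the last step left them, time stands still between calls to the robot, and variables do not carry over. Pictures are saved under pics/ and viewed, at most 12 in all, crops included, and the job is handed in when it is done.

```bash
mkdir -p pics; ls
cat > h.py <<'E'
import numpy as np, cv2
from plant import get_obs, cams, robot
def shot(name):
    a,d=cams.capture(name); np.savez('pics/%s.npz'%name,a=a,d=d); return a,d
def unproj(name,uv,depth):
    c=cams.calibration(name); K=np.array(c['intrinsics'],float); E=np.array(c['extrinsics'],float)
    uv=np.atleast_2d(np.array(uv,float)).reshape(-1,1,2)
    n=cv2.undistortPoints(uv,K,np.array(c['dist_coeffs'],float)).reshape(-1,2)
    depth=np.ravel(depth)
    P=np.c_[n[:,0]*depth,-n[:,1]*depth,-depth]
    return (P-E[:3,3])@E[:3,:3]
def proj(name,P):
    c=cams.calibration(name); K=np.array(c['intrinsics'],float); E=np.array(c['extrinsics'],float)
    P=np.atleast_2d(P)@E[:3,:3].T+E[:3,3]; P=P*[1,-1,-1]
    return cv2.projectPoints(P,np.zeros(3),np.zeros(3),K,np.array(c['dist_coeffs'],float))[0].reshape(-1,2)
def ray(name,uv,z):
    "intersect pixel rays with plane z"
    A=unproj(name,uv,np.full(len(np.atleast_2d(uv)),.1));B=unproj(name,uv,np.full(len(np.atleast_2d(uv)),1.))
    t=(z-A[:,2])/(B[:,2]-A[:,2]); return A+t[:,None]*(B-A)
E
python3 - <<'E'
from h import *
for n in('scene','top'):
    a,d=shot(n); cv2.imwrite('pics/%s0.png'%n,a[:,:,::-1])
    c=cams.calibration(n);E=np.array(c['extrinsics']);print(n,-E[:3,:3].T@E[:3,3])
print(get_obs())
E
```

```text
pics
scene [-0.6911663   0.66208661  0.89502554]
top [ 0.38927188 -0.03025062  1.31207996]
{'time': 0.1, 'qpos': array([ 1.28226511,  0.70701866, -0.02759559,  1.48494442,  0.02198244,
        0.95093034, -0.07553393]), 'joint_vel': array([-0.00025566, -0.00315946, -0.00188404, -0.00083018,  0.00078872,
        0.00073692,  0.00050361]), 'effort': array([ 1.77923510e-03, -8.84293914e+01,  1.23663168e+00, -2.36449224e+01,
        1.70271605e-02,  5.14795363e-03, -7.74337923e-05]), 'position': array([ 0.14043182, -0.55736012,  0.25288894]), 'eef_rot': array([-3.11673001e+00, -3.86521048e-01,  2.41198738e-04]), 'ft_force': array([ 0.03169186, -0.35766657, -0.03689701]), 'torque': array([-0.0033066 , -0.00414859,  0.03032375]), 'gripper_force': 0.0, 'grip_width': 0.08535205517695697}
```

View pics/scene0.png

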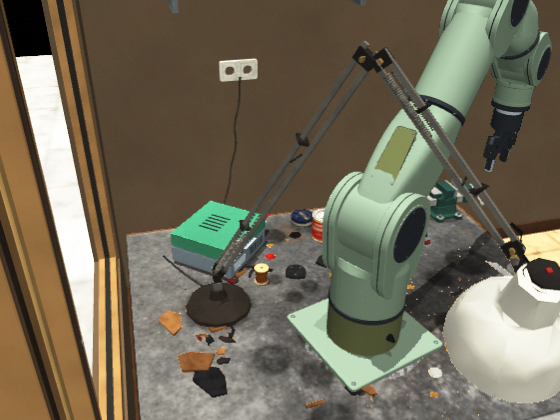

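View pics/top0.png

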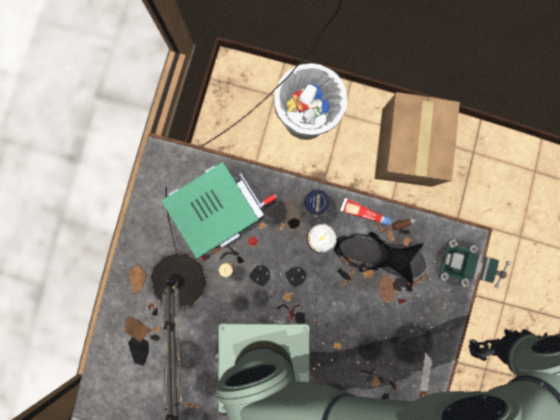

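Run:
```python
from h import *
z=np.load('pics/top.npz');a,d=z['a'].astype(int),z['d']
v,u=np.mgrid[0:420,0:560]
P=unproj('top',np.c_[u.ravel(),v.ravel()],d.ravel()).reshape(420,560,3)
g=(a[...,1]>a[...,0]*1.6)&(a[...,1]>a[...,2]*1.15)&(u<280)&(v<270)&(P[...,2]>.05)&(P[...,2]<.2)
Q=P[g];print(len(Q),np.percentile(Q[:,2],[2,10,50,90,98]))
T=Q[abs(Q[:,2]-np.median(Q[:,2]))<.006]
r=cv2.minAreaRect(T[:,:2].astype(np.float32)*1000);print(r,cv2.boxPoints(r))
red=(a[...,0]>150)&(a[...,1]<70)&(a[...,2]<70)&(u>240)&(u<285)&(v>180)&(v<225)
R=P[red];print(R.round(3)); print(np.c_[u[red],v[red]].tolist())
def dims(n,m):
    S=P[m];print(n,len(S),S.min(0).round(3),S.max(0).round(3))
for n,(x0,x1,y0,y1) in dict(glue=(305,340,222,255),pol=(300,335,188,218),sandal=(336,430,228,285),lamp=(145,205,250,305)).items():
    m=(u>=x0)&(u<x1)&(v>=y0)&(v<y1)&(P[...,2]>.012); dims(n,m)
print('lamp profile',P[230:420:10,150:215:5,2].round(2))
cv2.imwrite('pics/crop1.png',cv2.resize(np.load('pics/top.npz')['a'][150:270,150:310,::-1],None,fx=5,fy=5,interpolation=cv2.INTER_CUBIC))
```

```text
4103 [0.09480801 0.09650322 0.09944164 0.10228342 0.1042142 ]
((456.6933898925781, 144.62393188476562), (182.54367065429688, 195.1123046875), 32.69032287597656) [[327.1889   177.43164 ]
 [432.56873   13.224724]
 [586.1979   111.81622 ]
 [480.81805  276.02313 ]]
[[ 0.502 -0.024  0.059]
 [ 0.494 -0.03   0.059]
 [ 0.494 -0.032  0.057]
 [ 0.49  -0.024  0.065]
 [ 0.491 -0.027  0.056]
 [ 0.488 -0.018  0.062]
 [ 0.488 -0.021  0.058]
 [ 0.488 -0.024  0.055]
 [ 0.485 -0.016  0.06 ]
 [ 0.485 -0.018  0.058]
 [ 0.482 -0.01   0.063]
 [ 0.482 -0.013  0.061]
 [ 0.479 -0.007  0.061]
 [ 0.479 -0.01   0.059]]
[[272, 195], [274, 198], [275, 198], [272, 199], [273, 199], [270, 200], [271, 200], [272, 200], [269, 201], [270, 201], [267, 202], [268, 202], [266, 203], [267, 203]]
glue 710 [ 0.336 -0.219  0.013] [ 0.418 -0.03   1.312]
pol 474 [ 0.389 -0.186  0.013] [ 0.521 -0.03   1.312]
sandal 2555 [ 0.252 -0.471  0.012] [ 0.412 -0.03   1.312]
lamp 2220 [ 0.186 -0.03   0.012] [0.389 0.325 1.312]
lamp profile [[-0.    0.   -0.    0.    0.   -0.    0.1   0.1   0.1   0.1   0.1   0.1
   0.1 ]
 [-0.   -0.   -0.
[... 751 characters left out ...]
0.25  0.   -0.   -0.   -0.    0.   -0.
   0.  ]
 [-0.    0.01  0.   -0.    0.32  0.28 -0.   -0.    0.   -0.   -0.    0.
  -0.  ]
 [-0.    0.   -0.   -0.    0.34  0.31 -0.01  0.    0.    0.    0.   -0.
  -0.  ]
 [-0.    0.    0.   -0.    0.37  0.34 -0.   -0.   -0.   -0.   -0.   -0.
  -0.  ]
 [-0.   -0.   -0.    0.    0.4   0.37 -0.    0.   -0.   -0.   -0.   -0.01
   0.  ]
 [ 0.    0.    0.    0.    0.43  0.4  -0.    0.    0.   -0.   -0.01  0.
  -0.  ]
 [-0.   -0.   -0.   -0.    0.45  0.43  0.44 -0.   -0.01  0.   -0.   -0.
   0.  ]
 [-0.   -0.   -0.    0.45  0.48  0.45  0.46 -0.   -0.    0.   -0.   -0.01
  -0.  ]
 [ 0.    0.    0.    0.    0.5   0.47 -0.    0.    0.   -0.    0.    0.
  -0.  ]]
```

View pics/crop1.png

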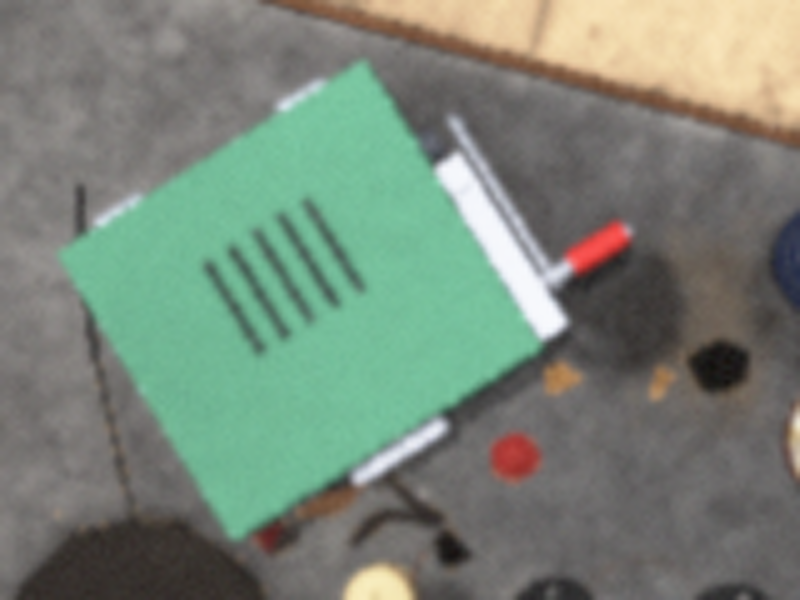

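Run:
```python
from h import *
from scipy.spatial.transform import Rotation as R
c=np.array([[365,60],[60,255],[235,540],[545,350]])/5+150-.4
C=ray('top',c,.098);print('corners',C.round(4))
e=lambda i,j:(np.linalg.norm(C[i]-C[j]),np.degrees(np.arctan2(*(C[i]-C[j])[1::-1])))
print(e(0,1),e(1,2),e(3,2),e(0,3),C.mean(0))
g=ray('top',np.array([[598,248]])/5+150-.4,.056)[0];print('grip',g)
ends=ray('top',np.array([[566,268],[632,232]])/5+150-.4,.056);print(ends)
for yaw in np.radians([31,32,33]):
    X=np.array([np.cos(yaw),np.sin(yaw)]);Y=np.array([-X[1],X[0]])
    o=g[:2]+.062*X+.1545*Y; print(np.degrees(yaw),'origin from grip',o,'lid centre in st',(C.mean(0)[:2]-o)@X,(C.mean(0)[:2]-o)@Y)
```

```text
corners [[0.5894 0.1121 0.098 ]
 [0.4811 0.2785 0.098 ]
 [0.3265 0.1795 0.098 ]
 [0.4312 0.0119 0.098 ]]
(np.float64(0.19849682522306455), np.float64(-56.94426598776032)) (np.float64(0.18355269643425484), np.float64(32.62126455964947)) (np.float64(0.1976359846802126), np.float64(-58.04013433139696)) (np.float64(0.1873412580580123), np.float64(32.35570538591137)) [0.45706908 0.14549557 0.098     ]
grip [ 0.4903265  -0.01601558  0.056     ]
[[ 0.47889622  0.00191061  0.056     ]
 [ 0.49951803 -0.03510296  0.056     ]]
31.0 origin from grip [0.46389749 0.14834913] lid centre in st -0.007322786275871209 0.001070911986309854
32.0 origin from grip [0.46103296 0.14786285] lid centre in st -0.00461602709455255 9.296882611804753e-05
33.0 origin from grip [0.45817734 0.14732664] lid centre in st -0.001926747627271846 -0.0009320648499539996
```

```bash
cat > m.py <<'E'
from h import *
from scipy.spatial.transform import Rotation as R
yaw=np.radians(32.3); O=np.array([.461,.148,0]); X=np.array([np.cos(yaw),np.sin(yaw),0]);Y=np.array([-X[1],X[0],0]);Z=np.array([0,0,1.])
st=lambda x,y,z:O+x*X+y*Y+z*Z
def rot(tilt,yd):   # tool y along azimuth yd (station rad), pointing down, top leaning by tilt away from tool-x horizontal dir
    y=np.cos(yd)*X+np.sin(yd)*Y; h=np.cross(Z,y)
    z=-np.cos(tilt)*Z+np.sin(tilt)*h
    return R.from_matrix(np.c_[np.cross(y,z),y,z])
def now():
    o=get_obs();return o['position'],R.from_rotvec(o['eef_rot']),o
def rows(p1,r1,n=None,p0=None,r0=None):
    if p0 is None:p0,r0,_=now()
    w=(r0.inv()*r1).as_rotvec(); d=np.linalg.norm(p1-p0)
    if n is None:n=int(max(np.ceil(d/.045),np.ceil(np.degrees(np.linalg.norm(w))/8),1))
    print('n',n,'dist',d.round(4)); p=p0;r=r0
    for i in range(n):
        q=p0+(p1-p0)*(i+1)/n
        print(r.inv().apply(q-p).round(4).tolist(),(w/n).round(4).tolist()); p=q;r=r*R.from_rotvec(w/n)
E
python3 - <<'E'
from m import *
r=rot(np.radians(20),0); z=r.as_matrix()[:,2]
g=st(-.062,-.1595,.054); tcp=g-.003*z; print(tcp)
rows(tcp-.11*z+np.array([0,0,.03]),r)
E
```

```text
[ 0.49437124 -0.0208164   0.05681908]
n 15 dist 0.6314
[0.0324, -0.0265, 0.0042] [0.0219, 0.0158, -0.1244]
[0.0354, -0.0222, 0.0053] [0.0219, 0.0158, -0.1244]
[0.0377, -0.0175, 0.0063] [0.0219, 0.0158, -0.1244]
[0.0395, -0.0126, 0.0072] [0.0219, 0.0158, -0.1244]
[0.0406, -0.0074, 0.0081] [0.0219, 0.0158, -0.1244]
[0.0411, -0.0021, 0.0088] [0.0219, 0.0158, -0.1244]
[0.0409, 0.0032, 0.0095] [0.0219, 0.0158, -0.1244]
[0.04, 0.0084, 0.01] [0.0219, 0.0158, -0.1244]
[0.0385, 0.0135, 0.0104] [0.0219, 0.0158, -0.1244]
[0.0363, 0.0184, 0.0106] [0.0219, 0.0158, -0.1244]
[0.0336, 0.023, 0.0107] [0.0219, 0.0158, -0.1244]
[0.0303, 0.0272, 0.0107] [0.0219, 0.0158, -0.1244]
[0.0265, 0.031, 0.0105] [0.0219, 0.0158, -0.1244]
[0.0223, 0.0343, 0.0102] [0.0219, 0.0158, -0.1244]
[0.0177, 0.037, 0.0097] [0.0219, 0.0158, -0.1244]
```

```bash
python3 -m inch '[0.0324,-0.0265,0.0042,0.022,0.016,-0.124,1, 0.0354,-0.0222,0.0053,0.022,0.016,-0.124,1, 0.0377,-0.0175,0.0063,0.022,0.016,-0.124,1, 0.0395,-0.0126,0.0072,0.022,0.016,-0.124,1, 0.0406,-0.0074,0.0081,0.022,0.016,-0.124,1, 0.0411,-0.0021,0.0088,0.022,0.016,-0.124,1, 0.0409,0.0032,0.0095,0.022,0.016,-0.124,0.6, 0.04,0.0084,0.01,0.022,0.016,-0.124,0.6, 0.0385,0.0135,0.0104,0.022,0.016,-0.124,0.6, 0.0363,0.0184,0.0106,0.022,0.016,-0.124,0.6, 0.0336,0.023,0.0107,0.022,0.016,-0.124,0.6, 0.0303,0.0272,0.0107,0.022,0.016,-0.124,0.6]'
python3 - <<'E'
from m import *
r=rot(np.radians(20),0); z=r.as_matrix()[:,2]
g=st(-.062,-.1595,.054); tcp=g-.003*z
rows(tcp-.11*z+np.array([0,0,.03]),r)
E
```

```text
time: 1.3
position: [0.4412, -0.1531, 0.203]
eef_rot: [-1.84, -2.207, -0.208]
ft_force: [0.8, -1.2, -0.3]
grip_width: 0.0512
gripper_force: 0.0
n 3 dist 0.1251
[0.0264, 0.0305, 0.0107] [0.022, 0.0151, -0.1244]
[0.0222, 0.0337, 0.0103] [0.022, 0.0151, -0.1244]
[0.0177, 0.0364, 0.0098] [0.022, 0.0151, -0.1244]
```

```bash
python3 -m inch '[0.0264,0.0305,0.0107,0.022,0.015,-0.124,0.6, 0.0222,0.0337,0.0103,0.022,0.015,-0.124,0.6, 0.0177,0.0364,0.0098,0.022,0.015,-0.124,0.6,0,0,0,0,0,0,0.6]'
python3 - <<'E'
from m import *
a,d=shot('scene'); b,e=shot('top')
A=cv2.resize(a[190:300,160:340,::-1],(720,440),interpolation=cv2.INTER_CUBIC)
cv2.imwrite('pics/s2.png',A)
b=cv2.resize(b[150:260,200:340,::-1],(700,550),interpolation=cv2.INTER_CUBIC); cv2.imwrite('pics/t2.png',b)
r=rot(np.radians(20),0); z=r.as_matrix()[:,2]
g=st(-.062,-.1595,.054); tcp=g-.003*z
rows(tcp,r,6)
E
```

```text
time: 1.7
position: [0.5159, -0.0494, 0.1896]
eef_rot: [-1.357, -2.477, -0.243]
ft_force: [-0.2, 0.1, 0.3]
grip_width: 0.0511
gripper_force: 0.0
n 6 dist 0.1384
[-0.0015, 0.0001, 0.023] [0.0, 0.0, -0.0009]
[-0.0016, 0.0001, 0.023] [0.0, 0.0, -0.0009]
[-0.0016, 0.0001, 0.023] [0.0, 0.0, -0.0009]
[-0.0016, 0.0001, 0.023] [0.0, 0.0, -0.0009]
[-0.0016, 0.0001, 0.023] [0.0, 0.0, -0.0009]
[-0.0016, 0.0001, 0.023] [0.0, 0.0, -0.0009]
```

View pics/s2.png

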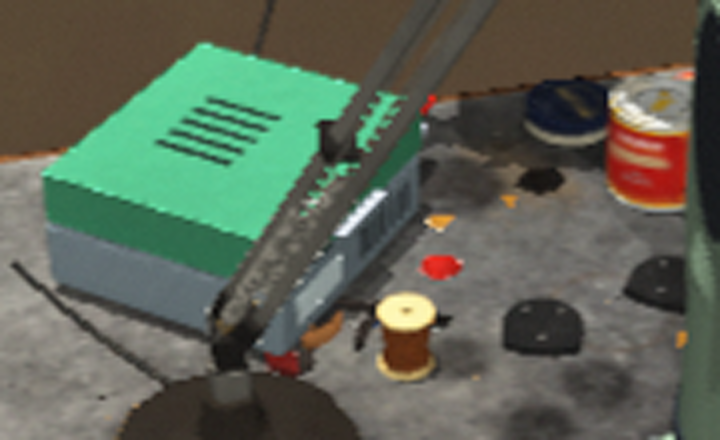

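The scene view shows the station with its cover shut. The lamp arm hides most of the stay, and only a bit of the red grip shows at about (430,103) in the crop, so I go on with the top-view fit.

```bash
python3 -m inch '[-0.0015,0,0.023,0,0,0,0.6,-0.0015,0,0.023,0,0,0,0.6,-0.0015,0,0.023,0,0,0,0.6,-0.0015,0,0.023,0,0,0,0.6,-0.0015,0,0.023,0,0,0,0.6,-0.0015,0,0.023,0,0,0,0.6,0,0,0,0,0,0,0.6]'
python3 -m inch '[0,0,0,0,0,0,0.1,0,0,0,0,0,0,0.1,0,0,0,0,0,0,0.05,0,0,0,0,0,0,0.05,0,0,0,0,0,0,0.05]' 20
python3 - <<'E'
from m import *
b,e=shot('top')
b=cv2.resize(b[150:260,200:340,::-1],(700,550),interpolation=cv2.INTER_CUBIC); cv2.imwrite('pics/t3.png',b)
p,r,o=now(); z=r.as_matrix()[:,2]; q=p+.003*z-O; print(q@X,q@Y,q[2],o['torque'])
E
```

```text
time: 2.5
position: [0.4922, -0.0222, 0.056]
eef_rot: [-1.372, -2.469, -0.237]
ft_force: [-0.8, 0.2, 0.7]
grip_width: 0.0512
gripper_force: 0.0
time: 3.0
position: [0.4954, -0.0216, 0.0586]
eef_rot: [-1.374, -2.475, -0.244]
ft_force: [7.0, 2.3, 0.6]
grip_width: 0.0134
gripper_force: 21.0
-0.0615465133625001 -0.16072043995745502 0.05579118603939024 [ 0.2409522  -1.49175172 -0.42757434]
```

View pics/t3.png

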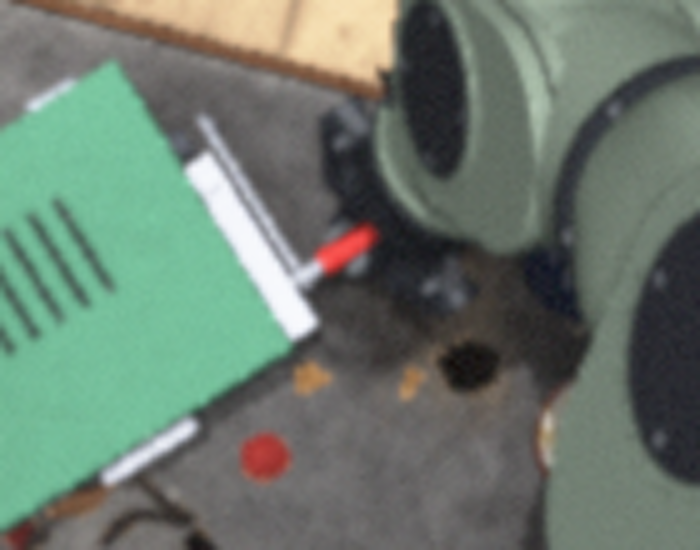

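The grip (red, about (345,250) in the crop) lies between the jaws, held at 13.4 mm. The white rail and the cover are clear of the gripper. Next I lift along the arc.

Run:
```python
from m import *
p,r,o=now(); q=np.linspace(0,1.77,25)
P=np.array([.1*(1-np.cos(t))*X+.1*np.sin(t)*Z for t in q]); D=r.inv().apply(np.diff(P,axis=0))
print(D.round(4).tolist())
```

```text
[[0.0025, 0.0003, -0.0069], [0.0025, 0.0008, -0.0069], [0.0025, 0.0014, -0.0068], [0.0024, 0.0019, -0.0067], [0.0024, 0.0024, -0.0065], [0.0023, 0.0029, -0.0064], [0.0022, 0.0034, -0.0061], [0.0021, 0.0039, -0.0059], [0.002, 0.0043, -0.0056], [0.0019, 0.0048, -0.0053], [0.0018, 0.0052, -0.0049], [0.0017, 0.0055, -0.0046], [0.0015, 0.0059, -0.0042], [0.0014, 0.0062, -0.0037], [0.0012, 0.0065, -0.0033], [0.0011, 0.0067, -0.0028], [0.0009, 0.0069, -0.0024], [0.0007, 0.0071, -0.0019], [0.0006, 0.0072, -0.0014], [0.0004, 0.0073, -0.0009], [0.0002, 0.0074, -0.0004], [0.0, 0.0074, 0.0001], [-0.0002, 0.0073, 0.0006], [-0.0004, 0.0073, 0.0012]]
```

```bash
python3 -m inch '[0.0025,0.0003,-0.0069,0,0,0,0.05,0.0025,0.0008,-0.0069,0,0,0,0.05,0.0025,0.0014,-0.0068,0,0,0,0.05,0.0024,0.0019,-0.0067,0,0,0,0.05,0.0024,0.0024,-0.0065,0,0,0,0.05,0.0023,0.0029,-0.0064,0,0,0,0.05,0,0,0,0,0,0,0.05]' 40
python3 - <<'E'
from m import *
p,r,o=now(); z=r.as_matrix()[:,2]; q=p+.003*z-O-.038*X;print('rel pivot',q@X,q@Y,q[2]-.0545,'r',np.hypot(q@X,q[2]-.0545),'F st',o['ft_force']@X,o['ft_force']@Y,o['ft_force'][2],o['torque'])
E
```

```text
time: 3.75
position: [0.5035, -0.0165, 0.1017]
eef_rot: [-1.373, -2.475, -0.243]
ft_force: [6.1, 2.5, -5.8]
grip_width: 0.0126
gripper_force: 39.1
rel pivot -0.08992760934561793 -0.1607103643568674 0.044395049536191285 r 0.10028905895429943 F st 6.522712785213138 -1.1223620247137838 -5.818357950047446 [-0.18719454 -1.64902494 -0.31728148]
```

```bash
python3 -m inch '[0.0022,0.0034,-0.0061,0,0,0,0.05,0.0021,0.0039,-0.0059,0,0,0,0.05,0.002,0.0043,-0.0056,0,0,0,0.05,0.0019,0.0048,-0.0053,0,0,0,0.05,0.0018,0.0052,-0.0049,0,0,0,0.05,0.0017,0.0055,-0.0046,0,0,0,0.05,0.0015,0.0059,-0.0042,0,0,0,0.05,0.0014,0.0062,-0.0037,0,0,0,0.05,0,0,0,0,0,0,0.05]' 40
python3 - <<'E'
from m import *
p,r,o=now(); z=r.as_matrix()[:,2]; q=p+.003*z-O-.038*X;print('rel pivot',q@X,q@Y,q[2]-.0545,'r',np.hypot(q@X,q[2]-.0545),'F st',o['ft_force']@X,o['ft_force']@Y,o['ft_force'][2],o['torque'])
b,e=shot('top'); cv2.imwrite('pics/t4.png',cv2.resize(b[150:260,150:340,::-1],None,fx=4,fy=4))
E
```

```text
time: 4.65
position: [0.5359, 0.0044, 0.1439]
eef_rot: [-1.371, -2.473, -0.24]
ft_force: [0.0, -6.0, 2.8]
grip_width: 0.0127
gripper_force: 40.4
rel pivot -0.05139050070253789 -0.16038982494541648 0.08654558379903546 r 0.10065347305271397 F st -3.169419699621035 -5.097097985389901 2.757961131941731 [-1.33293977  0.05195983  0.53417218]
```

View pics/t4.png

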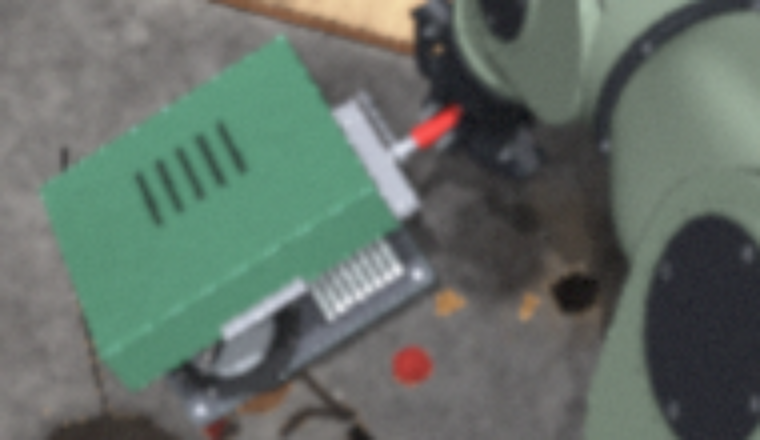

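The cover is rising with the stay: the grip is at about (435,128) in the crop, and the ribbed plate and dial are coming into view. The gripper is clear of the rail.

```bash
python3 -m inch '[0.0002,0.0065,-0.0033,0,0,0,0.05,0.0001,0.0067,-0.0028,0,0,0,0.05,0.0009,0.0069,-0.0024,0,0,0,0.05,0.0007,0.0071,-0.0019,0,0,0,0.05,0.0006,0.0072,-0.0014,0,0,0,0.05,0.0004,0.0073,-0.0009,0,0,0,0.05,0.0002,0.0074,-0.0004,0,0,0,0.05,0,0,0,0,0,0,0.05]' 40
python3 - <<'E'
from m import *
p,r,o=now(); z=r.as_matrix()[:,2]; q=p+.003*z-O-.038*X;print('rel pivot',q@X,q@Y,q[2]-.0545,'r',np.hypot(q@X,q[2]-.0545),np.arctan2(q[2]-.0545,-q@X),'F st',o['ft_force']@X,o['ft_force']@Y,o['ft_force'][2],o['torque'])
E
```

```text
time: 5.5
position: [0.5784, 0.031, 0.158]
eef_rot: [-1.369, -2.472, -0.244]
ft_force: [-4.5, 0.7, 14.9]
grip_width: 0.0128
gripper_force: 41.1
rel pivot -0.0012343558687187915 -0.1606116319126545 0.10065948323118332 r 0.10066705120733156 1.5585342530866022 F st -3.444769122297778 2.954837419809733 14.93709551161638 [0.99807231 1.16932859 0.42928905]
```

```bash
python3 -m inch '[0.0003,0.0074,-0.0008,0,0,0,0.05,0,0.0073,0,0,0,0,0.05,-0.0002,0.0055,0.0004,0,0,0,0.05,0,0,0,0,0,0,0.05]' 40
python3 - <<'E'
from m import *
p,r,o=now(); z=r.as_matrix()[:,2]; q=p+.003*z-O-.038*X;print('rel pivot',q@X,q@Y,q[2]-.0545,'r',np.hypot(q@X,q[2]-.0545),np.arctan2(q[2]-.0545,-q@X),'F st',o['ft_force']@X,o['ft_force']@Y,o['ft_force'][2],o['torque'])
b,e=shot('top'); cv2.imwrite('pics/t5.png',cv2.resize(b[150:260,150:340,::-1],None,fx=4,fy=4))
E
```

```text
time: 5.9
position: [0.5948, 0.0414, 0.1572]
eef_rot: [-1.368, -2.471, -0.241]
ft_force: [-2.7, 5.4, 0.9]
grip_width: 0.0123
gripper_force: 39.7
rel pivot 0.018102673654934294 -0.16055545349230071 0.09984799829510432 r 0.10147575846967692 1.7501504262396124 F st 0.6136262974807573 5.981857924910953 0.9325617870573533 [0.81609006 0.47101778 0.11316546]
```

View pics/t5.png

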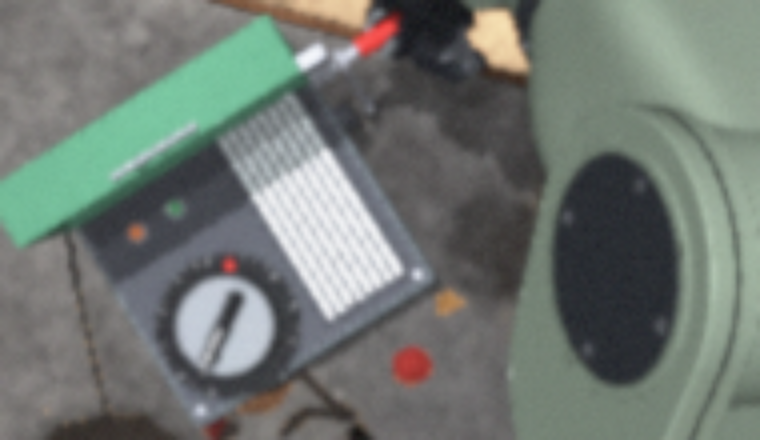

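The cover is nearly upright. The dial is at about (225,325) in the crop, with its white line at the lower-left end (210,360) and the red rider at (230,265). I push the stay a bit further towards its stop.

```bash
python3 -m inch '[-0.0005,0.003,0,0,0,0,0.05,-0.0003,0.003,0.001,0,0,0,0.05,0,0,0,0,0,0,0.05]' 40
python3 - <<'E'
from m import *
p,r,o=now(); z=r.as_matrix()[:,2]; q=p+.003*z-O-.038*X;print('rel pivot',q@X,q@Y,q[2]-.0545,'r',np.hypot(q@X,q[2]-.0545),np.arctan2(q[2]-.0545,-q@X),'F st',o['ft_force']@X,o['ft_force']@Y,o['ft_force'][2],o['torque'])
b,e=shot('top'); v,u=np.mgrid[0:420,0:560]; P=unproj('top',np.c_[u.ravel(),v.ravel()],e.ravel()).reshape(420,560,3)
b=b.astype(int);g=(b[...,1]>b[...,0]*1.5)&(b[...,1]>b[...,2]*1.1)&(u<230)&(v<215)&(v>150)
Q=P[g]-O; print('green x range st',np.percentile(Q@X,[1,50,99]),np.percentile(Q[:,2],[1,50,99]))
hi=Q[:,2]; f=np.polyfit(hi,Q@X,1);print('slope',f,'angle deg',90+np.degrees(np.arctan(f[0])))
E
```

```text
time: 6.25
position: [0.5994, 0.0443, 0.156]
eef_rot: [-1.368, -2.47, -0.241]
ft_force: [-5.7, 7.7, 1.6]
grip_width: 0.0125
gripper_force: 39.7
rel pivot 0.023583477960180052 -0.16061833479318047 0.0986748916014274 r 0.10145400270690036 1.8053972708601145 F st -0.6799512171112513 9.55131657526496 1.5829171551171477 [1.31364286 0.86332811 0.19292549]
green x range st [0.0454968  0.07006497 0.08447708] [0.07321184 0.26055746 0.26650749]
slope [-0.1415025   0.09947764] angle deg 81.94597509297462
```

```bash
python3 -m inch '[0.001,0.003,0.001,0,0,0,0.05,0,0,0,0,0,0,0.05]' 40
python3 - <<'E'
from m import *
p,r,o=now(); z=r.as_matrix()[:,2]; q=p+.003*z-O-.038*X;print('rel pivot',q@X,q@Y,q[2]-.0545,'r',np.hypot(q@X,q[2]-.0545),np.arctan2(q[2]-.0545,-q@X),'F st',o['ft_force']@X,o['ft_force']@Y,o['ft_force'][2],o['torque'])
E
```

```text
time: 6.5
position: [0.6002, 0.045, 0.1554]
eef_rot: [-1.368, -2.47, -0.235]
ft_force: [-16.4, -6.6, 12.4]
grip_width: 0.0124
gripper_force: 41.4
rel pivot 0.024637899539057494 -0.1604498333543091 0.09812958531330179 r 0.10117530137072617 1.8167866317424881 F st -17.402887105168904 3.149251201216308 12.426159366444491 [-0.61162249  3.47488509  1.56980754]
```

The stay is at its stop. I ease off, release and withdraw.

```bash
python3 -m inch '[0,-0.003,-0.001,0,0,0,0.05,0,0,0,0,0,0,0.4,0,0,0,0,0,0,0.4,0,0,0,0,0,0,0.4,-0.002,0,-0.01,0,0,0,0.4,-0.002,0,-0.02,0,0,0,0.4,-0.002,0,-0.03,0,0,0,0.4,0,0,-0.04,0,0,0,0.4,0,0,-0.04,0,0,0,0.2,-0.01,-0.04,-0.01,0,0,0,0,-0.01,-0.04,0,0,0,0,0,-0.01,-0.04,0,0,0,0,0]' 30
python3 - <<'E'
from m import *
p,r,o=now();print(o['ft_force'],o['grip_width'],p)
b,e=shot('top'); cv2.imwrite('pics/t6.png',cv2.resize(b[150:260,150:310,::-1],None,fx=5,fy=5,interpolation=cv2.INTER_CUBIC))
E
```

```text
time: 7.7
position: [0.542, -0.0936, 0.2855]
eef_rot: [-1.372, -2.473, -0.24]
ft_force: [1.6, -0.3, -0.4]
grip_width: -0.0001
gripper_force: 0.0
[ 1.63444332 -0.30627735 -0.41188099] -0.0001235628041381412 [ 0.54200983 -0.09357193  0.28552548]
```

View pics/t6.png

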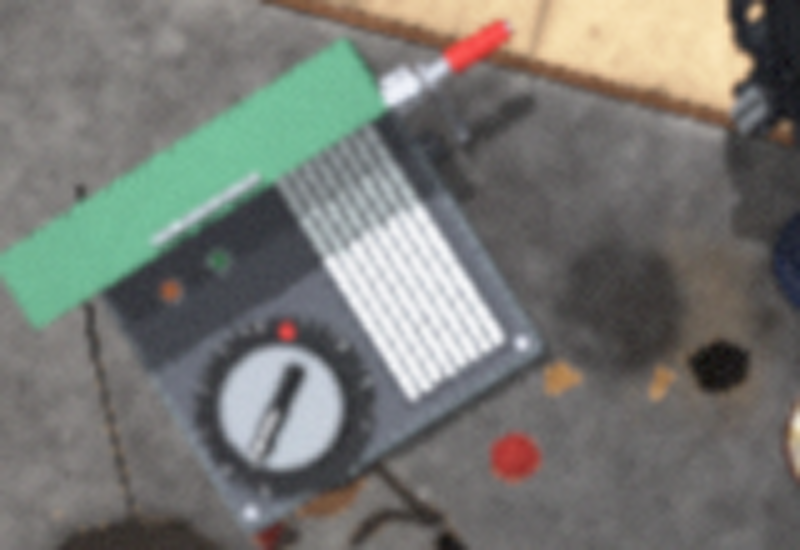

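The stay is up, the cover is propped, and the grip is free at (480,45) in the crop. The dial's centre is at about (281,407), the bar runs from (255,458), the white end, to (302,365), and the rider is at (288,331). Next I measure the angles.

```bash
cat > ang.py <<'E'
from m import *
def meas(A,verbose=1):
    b=cv2.resize(A[205:260,180:235],None,fx=8,fy=8,interpolation=cv2.INTER_CUBIC).astype(int)
    V,U=np.mgrid[0:b.shape[0],0:b.shape[1]]; full=lambda u,v:np.array([[180+(u+.5)/8-.5,205+(v+.5)/8-.5]])
    # light disc
    mn=b.min(2); m=((mn>110)).astype(np.uint8)
    cs=cv2.findContours(m,cv2.RETR_EXTERNAL,cv2.CHAIN_APPROX_NONE)[0]; c=max(cs,key=cv2.contourArea); h=cv2.convexHull(c)
    (ex,ey),ax,an=cv2.fitEllipse(h)
    D=ray('top',full(ex,ey),.0755)[0]
    red=(b[...,0]>140)&(b[...,1]<90)&(b[...,2]<90)&((U-ex)**2+(V-ey)**2<(1.6*max(ax)/2)**2)
    w=(b[...,0]-b[...,1])[red]; Rm=ray('top',full(np.average(U[red],weights=w),np.average(V[red],weights=w)),.066)[0]
    ins=((U-ex)**2+(V-ey)**2<(.42*max(ax))**2)
    # bar: dark pixels inside disc
    dk=ins&(mn<90); pu,pv=U[dk],V[dk]; pts=ray('top',np.c_[180+(pu+.5)/8-.5,205+(pv+.5)/8-.5],.0905)
    return b,D,Rm,pts,ax
def st_ang(P,C): d=P-C; return np.degrees(np.arctan2(d@Y,d@X)),np.linalg.norm(d[:2])
E
python3 - <<'E'
from ang import *
fr=[cams.capture('top')[0].astype(float) for _ in range(5)]; A=np.mean(fr,0).astype(np.uint8)
b,D,Rm,pts,ax=meas(A)
print('disc',D,'st',(D-O)@X,(D-O)@Y,ax)
print('nominal dial',st(-.045,.042,.0755))
for C in (D,st(-.045,.042,.0755)): print('rider ang,rad',st_ang(Rm,C),'q',135-st_ang(Rm,C)[0])
cen=pts.mean(0);w,v=np.linalg.eigh(np.cov(pts[:,:2].T));a=v[:,1];a=np.array([*a,0]); print('bar ctr st',(cen-O)@X,(cen-O)@Y,'axis',np.degrees(np.arctan2(a@Y,a@X)))
cv2.imwrite('pics/d7.png',b.astype(np.uint8)[:,:,::-1])
E
```

```text
disc [0.3991077  0.15905988 0.0755    ] st -0.046405331609871474 0.04242078969996618 (198.88589477539062, 201.6995849609375)
nominal dial [0.40052042 0.15945514 0.0755    ]
rider ang,rad (np.float64(-34.20824233143539), np.float64(0.04236524522834857)) q 169.2082423314354
rider ang,rad (np.float64(-34.82652314180509), np.float64(0.04096885275559289)) q 169.8265231418051
bar ctr st -0.04146119144485655 0.03196149449701003 axis 125.67907430566761
```

View pics/d7.png

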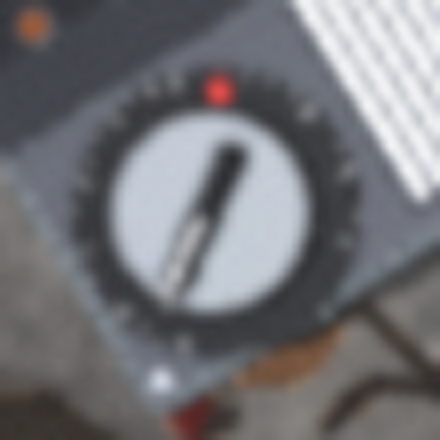

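Run:
```python
from ang import *
p,r,o=now(); print(o['qpos'].round(3),o['time'])
# better bar direction: two image ends on bar top
e=np.array([[172,300],[238,143]]); e=np.c_[180+(e[:,0]+.5)/8-.5,205+(e[:,1]+.5)/8-.5]
B=ray('top',e,.0905); d=B[0]-B[1]; m=B.mean(0); print('len',np.linalg.norm(d),'ang st',np.degrees(np.arctan2(d@Y,d@X)),'mid',m)
```

```text
[ 0.512  0.823 -0.648  1.266  0.167  1.364  0.5  ] 8.0
len 0.058190800491628634 ang st 125.50066171093236 mid [0.39566273 0.15806583 0.0905    ]
```

Run:
```python
from m import *
rows(np.array([.399,.159,.17]),rot(0,np.radians(35.5)))
```

```text
n 7 dist 0.3115
[0.0332, 0.0015, 0.0296] [0.0155, -0.0481, -0.0883]
[0.0343, 0.0049, 0.0279] [0.0155, -0.0481, -0.0883]
[0.035, 0.0084, 0.0261] [0.0155, -0.0481, -0.0883]
[0.0353, 0.0119, 0.0243] [0.0155, -0.0481, -0.0883]
[0.0353, 0.0154, 0.0224] [0.0155, -0.0481, -0.0883]
[0.0348, 0.0188, 0.0204] [0.0155, -0.0481, -0.0883]
[0.0339, 0.0221, 0.0184] [0.0155, -0.0481, -0.0883]
```

```bash
python3 -m inch '[0.0332,0.0015,0.0296,0.0155,-0.048,-0.088,0.35,0.0343,0.0049,0.0279,0.0155,-0.048,-0.088,0.35,0.035,0.0084,0.0261,0.0155,-0.048,-0.088,0.35,0.0353,0.0119,0.0243,0.0155,-0.048,-0.088,0.35,0.0353,0.0154,0.0224,0.0155,-0.048,-0.088,0.35,0.0348,0.0188,0.0204,0.0155,-0.048,-0.088,0.35,0.0339,0.0221,0.0184,0.0155,-0.048,-0.088,0.35,0,0,0,0,0,0,0.35]'
python3 - <<'E'
from m import *
p,r,o=now(); print(o['qpos'].round(3),o['ft_force'])
rows(np.array([.399,.159,.115]),rot(0,np.radians(35.5)),4)
E
```

```text
time: 8.8
position: [0.4034, 0.1541, 0.1737]
eef_rot: [-0.627, -3.064, -0.009]
ft_force: [1.5, -1.3, -0.1]
grip_width: 0.0298
gripper_force: 0.0
[-0.141  0.687 -0.5    2.066  0.602  0.539  0.092] [ 1.53472629 -1.29050604 -0.11286427]
n 4 dist 0.0591
[0.0013, 0.0007, 0.0147] [0.0007, -0.0037, -0.004]
[0.0013, 0.0007, 0.0147] [0.0007, -0.0037, -0.004]
[0.0014, 0.0007, 0.0147] [0.0007, -0.0037, -0.004]
[0.0014, 0.0007, 0.0147] [0.0007, -0.0037, -0.004]
```

```bash
python3 -m inch '[0.0013,0.0007,0.0147,0.0007,-0.0037,-0.004,0.35,0.0013,0.0007,0.0147,0.0007,-0.0037,-0.004,0.35,0.0014,0.0007,0.0147,0.0007,-0.0037,-0.004,0.35,0.0014,0.0007,0.0147,0.0007,-0.0037,-0.004,0.35,0,0,0,0,0,0,0.35]'
python3 -m inch '[0,0,0.005,0,0,0,0.35,0,0,0.005,0,0,0,0.35,0,0,0,0,0,0,0.35]'
python3 - <<'E'
from m import *
p,r,o=now(); print(o['qpos'].round(3),o['ft_force'])
rows(np.array([.399,.159,.100]),rot(0,np.radians(35.5)),1)
E
```

```text
time: 9.3
position: [0.4016, 0.1536, 0.1144]
eef_rot: [-0.624, -3.078, 0.003]
ft_force: [-0.6, 1.0, 0.3]
grip_width: 0.0301
gripper_force: 0.0
time: 9.6
position: [0.4019, 0.1528, 0.1053]
eef_rot: [0.627, 3.078, -0.002]
ft_force: [-0.0, -0.8, 0.6]
grip_width: 0.0299
gripper_force: 0.0
[-0.277  0.804 -0.285  2.145  0.777  0.295 -0.063] [-0.0012581  -0.82967643  0.63032897]
n 1 dist 0.0087
[0.0051, 0.0046, 0.0053] [-0.0009, 0.0006, -0.0147]
```

```bash
python3 -m inch '[0.0026,0.0023,0.0026,0,0,-0.007,0.35,0.0026,0.0023,0.0026,0,0,-0.007,0.35,0,0,0,0,0,0,0.35]'
python3 - <<'E'
from m import *
p,r,o=now(); print(o['qpos'].round(3),o['ft_force'])
rows(np.array([.399,.159,.100]),rot(0,np.radians(35.5)),1)
E
```

```text
time: 9.9
position: [0.3985, 0.1596, 0.1001]
eef_rot: [0.603, 3.083, -0.001]
ft_force: [0.7, -0.1, 0.5]
grip_width: 0.0297
gripper_force: 0.0
[-0.305  0.814 -0.266  2.151  0.79   0.274 -0.077] [ 0.69736326 -0.06026349  0.47988255]
n 1 dist 0.0008
[-0.0007, -0.0004, 0.0001] [-0.0008, 0.0003, 0.0009]
```

```bash
python3 -m inch '[0,0,0,0,0,0,0.2,0,0,0,0,0,0,0.05,0,0,0,0,0,0,0.05,0,0,0,0,0,0,0.05,0,0,0,0,0,0,0.05]' 25
python3 -m inch '[0,0,0.001,0,0,0,0.05,0,0,0,0,0,0,0.05]' 25
python3 -m inch '[0,0,0.0015,0,0,0,0.05,0,0,0,0,0,0,0.05]' 25
```

```text
time: 10.4
position: [0.3994, 0.1606, 0.1005]
eef_rot: [0.604, 3.082, 0.004]
ft_force: [2.9, 8.7, -1.1]
grip_width: 0.0088
gripper_force: 28.5
time: 10.6
position: [0.3994, 0.1606, 0.0996]
eef_rot: [0.604, 3.081, 0.004]
ft_force: [1.0, 9.2, 3.7]
grip_width: 0.0091
gripper_force: 29.2
time: 10.8
position: [0.3994, 0.1606, 0.098]
eef_rot: [0.604, 3.082, 0.004]
ft_force: [1.5, 9.5, 4.0]
grip_width: 0.0091
gripper_force: 29.3
```

```bash
python3 -m inch '[0,0.001,0.0008,0,0,0,0.05,0,0,0,0,0,0.07,0.05,0,0,0,0,0,0.14,0.05,0,0,0,0,0,0.14,0.05,0,0,0,0,0,0.14,0.05,0,0,0,0,0,0,0.05]' 30
python3 - <<'E'
from m import *
p,r,o=now(); print(o['qpos'].round(3),o['ft_force'],o['torque'],o['joint_vel'].round(2))
y=r.as_matrix()[:,1];print('bar ang st',np.degrees(np.arctan2(y@Y,y@X))+90, r.as_matrix()[2])
E
```

```text
time: 11.4
position: [0.3992, 0.1606, 0.0972]
eef_rot: [1.342, 2.84, 0.001]
ft_force: [-1.0, 3.1, 5.3]
grip_width: 0.0091
gripper_force: 29.6
[-0.366  0.815 -0.161  2.152  0.583  0.215 -0.361] [-0.99581034  3.12638516  5.32252302] [ 0.79147536  0.45367186 -0.03792043] [ 0.01  0.   -0.02 -0.    0.06  0.01  0.07]
bar ang st 97.11675144969932 [-5.78734018e-04  6.77027493e-04 -9.99999603e-01]
```

```bash
python3 -m inch '[0,0,0,0,0,0.14,0.05,0,0,0,0,0,0.14,0.05,0,0,0,0,0,0.14,0.05,0,0,0,0,0,0.14,0.05,0,0,0,0,0,0.14,0.05,0,0,0,0,0,0.14,0.05,0,0,0,0,0,0,0.05]' 30
python3 - <<'E'
from m import *
p,r,o=now(); print(o['qpos'].round(3),o['ft_force'],o['torque'],o['joint_vel'].round(2))
y=r.as_matrix()[:,1];print('bar ang st',np.degrees(np.arctan2(y@Y,y@X))+90, r.as_matrix()[2])
E
```

```text
time: 12.1
position: [0.3988, 0.1606, 0.0971]
eef_rot: [2.383, 2.047, -0.0]
ft_force: [-3.4, 5.3, 5.7]
grip_width: 0.0095
gripper_force: 29.7
[-0.432  0.815 -0.045  2.154  0.189  0.177 -0.8  ] [-3.37267501  5.32382793  5.73475774] [ 1.21644182  1.05708229 -0.03325014] [ 0.01  0.   -0.01 -0.    0.06  0.    0.07]
bar ang st 49.00793213879335 [-2.58111450e-04 -6.95122309e-05 -9.99999964e-01]
```

```bash
python3 -m inch '[0,0,0,0,0,0.14,0.05,0,0,0,0,0,0.14,0.05,0,0,0,0,0,0.14,0.05,0,0,0,0,0,0.14,0.05,0,0,0,0,0,0.14,0.05,0,0,0,0,0,0.14,0.05,0,0,0,0,0,0.14,0.05,0,0,0,0,0,0.14,0.05,0,0,0,0,0,0,0.05]' 30
python3 - <<'E'
from m import *
p,r,o=now(); print(o['qpos'].round(3),o['ft_force'],o['torque'],o['joint_vel'].round(2))
y=r.as_matrix()[:,1];print('bar ang st',np.degrees(np.arctan2(y@Y,y@X))+90, r.as_matrix()[2])
E
```

```text
time: 13.0
position: [0.3985, 0.161, 0.0971]
eef_rot: [-3.106, -0.469, 0.002]
ft_force: [-4.0, 7.9, 4.8]
grip_width: 0.0093
gripper_force: 29.7
[-0.504  0.82   0.083  2.156 -0.351  0.179 -1.373] [-3.97788944  7.88161395  4.80887895] [ 1.95048709  1.21092523 -0.0122171 ] [ 0.01 -0.   -0.01  0.    0.06 -0.    0.07]
bar ang st -15.133580806194132 [-9.18987098e-04 -6.61620689e-04 -9.99999359e-01]
```

```bash
python3 -m inch '[0,0,0,0,0,0.11,0.05,0,0,0,0,0,0.1,0.05,0,0,0,0,0,0.1,0.05,0,0,0,0,0,0,0.05,0,0,0,0,0,0,0.05]' 30
python3 - <<'E'
from m import *
p,r,o=now(); y=r.as_matrix()[:,1];print('bar ang st',np.degrees(np.arctan2(y@Y,y@X))+90,p,o['ft_force'],o['torque'])
E
python3 -m inch '[0,0,-0.0015,0,0,0,0.05,0,0,-0.0015,0,0,0,0.05,0,0,0,0,0,0,0.05,0,0,0,0,0,0,0.3,0,0,0,0,0,0,0.4,0,0,0,0,0,0,0.4,0,0,-0.02,0,0,0,0.4,0,0,-0.04,0,0,0,0.4,0,0,-0.04,0,0,0,0.4,0,0,-0.04,0,0,0,0.4]'
```

```text
time: 13.5
position: [0.3985, 0.1612, 0.0971]
eef_rot: [-3.141, 0.008, 0.002]
ft_force: [-4.2, 8.6, 4.9]
grip_width: 0.009
gripper_force: 29.7
bar ang st -32.58740076954554 [0.39849452 0.16115712 0.0971249 ] [-4.21930122  8.60589891  4.85747056] [2.20743737 1.09238633 0.04257634]
time: 14.5
position: [0.3988, 0.1598, 0.2416]
eef_rot: [3.14, -0.011, -0.0]
ft_force: [1.3, -0.2, 0.4]
grip_width: 0.0341
gripper_force: 0.0
```

```bash
python3 -m inch '[0,0.045,-0.01,0,0,0,0.4,0,0.045,-0.01,0,0,0,0.4,0,0.045,-0.01,0,0,0,0.4,0,0.045,0,0,0,0,0.4,0,0.045,0,0,0,0,0.4,0,0.045,0,0,0,0,0.4,0,0.045,0,0,0,0,0.4]'
python3 - <<'E'
from ang import *
A=np.mean([cams.capture('top')[0].astype(float) for _ in range(6)],0).astype(np.uint8)
b,D,Rm,pts,ax=meas(A)
print('disc',D,ax); print('rider',st_ang(Rm,D),st_ang(Rm,np.array([.3987,.161,0])))
cv2.imwrite('pics/d8.png',b.astype(np.uint8)[:,:,::-1]); np.save('pics/d8.npy',A)
E
```

```text
time: 15.2
position: [0.3967, -0.1567, 0.2703]
eef_rot: [3.141, -0.01, 0.001]
ft_force: [1.7, 1.1, -0.0]
grip_width: 0.0346
gripper_force: 0.0
disc [0.39940043 0.15900872 0.0755    ] (198.25531005859375, 203.07586669921875)
rider (np.float64(-34.138075846400596), np.float64(0.04214136180944711)) (np.float64(-36.76402059289423), np.float64(0.04295040248325716))
```

View pics/d8.png

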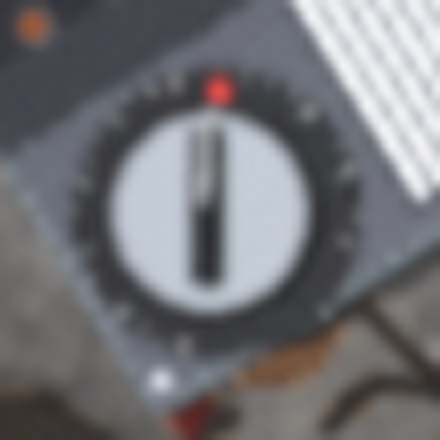

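The rider is at (219,91), the pointer end of the bar at (207,130), and the bar's other end at (206,284), so the pointer still looks a few degrees short. I measure it.

```bash
cat > fin.py <<'E'
from ang import *
def fin(A):
    b,D,Rm,pts,ax=meas(A); g=b.mean(2)
    # bar centreline per row between disc-brightness edges
    L=[]
    for v in range(140,276,3):
        row=g[v,150:262]; w=np.clip(160-row,0,None); 
        idx=np.where(row<150)[0]
        idx=idx[(idx>15)&(idx<97)]
        if len(idx)>10: L.append([150+(idx[0]+idx[-1])/2,v])
    L=np.array(L); W=ray('top',np.c_[180+(L[:,0]+.5)/8-.5,205+(L[:,1]+.5)/8-.5],.0905)
    vx,vy,x0,y0=cv2.fitLine((W[:,:2]*1000).astype(np.float32),cv2.DIST_HUBER,0,.01,.01).ravel()
    a=np.array([vx,vy,0]); a*=np.sign(a[0]) 
    ba=np.degrees(np.arctan2(a@Y,a@X)); n=np.array([-a[1],a[0]])
    print('bar ang',ba,'line offset of disc ctr mm',((D[:2]*1000-[x0,y0])@n),'rider off',((Rm[:2]*1000-[x0,y0])@n),'rider ang about D',st_ang(Rm,D))
    print('nominal-pixel edges',L[::10].tolist())
E
python3 - <<'E'
from fin import *
fin(np.load('pics/d8.npy'))
E
```

```text
bar ang -32.55384284179859 line offset of disc ctr mm 1.8154147003343417 rider off 0.6503510796507285 rider ang about D (np.float64(-34.138075846400596), np.float64(0.04214136180944711))
nominal-pixel edges [[208.5, 140.0], [209.0, 170.0], [208.0, 200.0], [207.0, 230.0], [206.5, 260.0]]
```

Pointer is about 1.2° short of the rider, allowing for the visible side faces. I regrip and correct it.

```bash
python3 -m inch '[0,-0.045,0,0,0,0,0.35,0,-0.045,0,0,0,0,0.35,0,-0.045,0,0,0,0,0.35,0,-0.045,0,0,0,0,0.35,0,-0.045,0.01,0,0,0,0.35,0,-0.045,0.02,0,0,0,0.35,0.001,-0.045,0.03,0,0,0,0.35,0,0,0.04,0,0,0,0.35,0,0,0,0,0,0,0.35]'
python3 - <<'E'
from m import *
p,r,o=now(); print(p,o['ft_force'])
rows(np.array([.3985,.1612,.1005]),rot(0,np.radians(-32.6-90)),3)
E
```

```text
time: 16.4
position: [0.398, 0.1578, 0.1694]
eef_rot: [3.138, -0.004, -0.008]
ft_force: [-0.3, -1.1, 0.3]
grip_width: 0.0301
gripper_force: 0.0
[0.39799818 0.15775574 0.16944965] [-0.31742825 -1.13907943  0.30887253]
n 3 dist 0.069
[0.0003, -0.0012, 0.023] [0.0011, 0.0017, 0.0009]
[0.0002, -0.0012, 0.023] [0.0011, 0.0017, 0.0009]
[0.0002, -0.0012, 0.023] [0.0011, 0.0017, 0.0009]
```

```bash
python3 -m inch '[0.0002,-0.0012,0.015,0.001,0.0017,0.001,0.35,0.0002,-0.0012,0.015,0.001,0.0017,0.001,0.35,0.0002,-0.0012,0.015,0.001,0.0017,0.001,0.35,0,0,0.012,0,0,0,0.35,0,0,0,0,0,0,0.35]'
python3 - <<'E'
from m import *
p,r,o=now(); print(p,o['ft_force'])
rows(np.array([.3985,.1612,.1005]),rot(0,np.radians(-32.6-90)),1)
E
```

```text
time: 16.9
position: [0.4008, 0.16, 0.1158]
eef_rot: [-3.14, 0.015, -0.008]
ft_force: [0.7, 0.7, -0.5]
grip_width: 0.03
gripper_force: 0.0
[0.40084783 0.16000243 0.11581871] [ 0.73395267  0.66820321 -0.47961186]
n 1 dist 0.0155
[-0.0024, -0.0011, 0.0153] [-0.0019, -0.0048, -0.0046]
```

```bash
python3 -m inch '[-0.0012,-0.0006,0.0075,-0.001,-0.0024,-0.0023,0.35,-0.0012,-0.0006,0.0075,-0.001,-0.0024,-0.0023,0.35,0,0,0,0,0,0,0.35]'
python3 - <<'E'
from m import *
p,r,o=now(); print(p,o['ft_force'])
rows(np.array([.3985,.1612,.1005]),rot(0,np.radians(-32.6-90)),1)
E
```

```text
time: 17.2
position: [0.3982, 0.1616, 0.0999]
eef_rot: [3.141, -0.007, -0.0]
ft_force: [0.5, -0.6, -0.0]
grip_width: 0.0296
gripper_force: 0.0
[0.39824588 0.16160761 0.09991543] [ 0.52162804 -0.62848074 -0.03055991]
n 1 dist 0.0008
[0.0003, 0.0004, -0.0006] [0.0002, 0.0002, 0.0009]
```

```bash
python3 -m inch '[0,0,0,0,0,0,0.2,0,0,0,0,0,0,0.05,0,0,0,0,0,0,0.05,0,0,0,0,0,0,0.05,0,0,0.0015,0,0,0,0.05,0,0,0.0015,0,0,0,0.05,0,0,0,0,0,0,0.05]' 30
python3 - <<'E'
from m import *
p,r,o=now(); y=r.as_matrix()[:,1];print('bar ang st',np.degrees(np.arctan2(y@Y,y@X))+90,p,o['ft_force'],o['torque'])
E
```

```text
time: 17.9
position: [0.3986, 0.1614, 0.0971]
eef_rot: [3.141, -0.008, 0.001]
ft_force: [0.7, -2.2, 5.4]
grip_width: 0.0091
gripper_force: 33.7
bar ang st -32.57654592351254 [0.39856711 0.1614477  0.09707696] [ 0.66955062 -2.20155994  5.44135902] [-0.51472311  0.05166232 -0.03488231]
```

```bash
python3 -m inch '[0,0,0,0,0,0.011,0.05,0,0,0,0,0,0.011,0.05,0,0,0,0,0,0,0.05]' 30
python3 - <<'E'
from m import *
p,r,o=now(); y=r.as_matrix()[:,1];print('bar ang st',np.degrees(np.arctan2(y@Y,y@X))+90,p,o['ft_force'],o['torque'])
E
python3 -m inch '[0,0,-0.0015,0,0,0,0.05,0,0,-0.0015,0,0,0,0.05,0,0,0,0,0,0,0.05,0,0,0,0,0,0,0.3,0,0,0,0,0,0,0.4,0,0,0,0,0,0,0.4,0,0,-0.02,0,0,0,0.4,0,0,-0.04,0,0,0,0.4,0,0,-0.04,0,0,0,0.4,0,0,-0.04,0,0,0,0.4]'
python3 -m inch '[0,0.045,-0.01,0,0,0,0.4,0,0.045,-0.01,0,0,0,0.4,0,0.045,-0.01,0,0,0,0.4,0,0.045,0,0,0,0,0.4,0,0.045,0,0,0,0,0.4,0,0.045,0,0,0,0,0.4,0,0.045,0,0,0,0,0.4,0,0,0,0,0,0,0.4]'
python3 - <<'E'
from fin import *
A=np.mean([cams.capture('top')[0].astype(float) for _ in range(6)],0).astype(np.uint8)
fin(A); _,e=cams.capture('top')
v,u=np.mgrid[205:260,180:235];P=unproj('top',np.c_[u.ravel(),v.ravel()],e[205:260,180:235].ravel()); q=P-O;dd=np.hypot(q@X+.046,q@Y-.042);print('disc z',np.median(P[(dd>.02)&(dd<.032),2]))
cv2.imwrite('pics/f9.png',cv2.resize(A[150:290,150:350,::-1],None,fx=4,fy=4,interpolation=cv2.INTER_CUBIC))
E
```

```text
time: 18.2
position: [0.3986, 0.1615, 0.0972]
eef_rot: [3.141, -0.043, 0.001]
ft_force: [-0.6, -2.0, 6.0]
grip_width: 0.0085
gripper_force: 33.7
bar ang st -33.85977797456219 [0.39856476 0.16146076 0.0972101 ] [-0.64606283 -1.98556421  5.96359531] [-0.521305    0.06304218 -0.04463909]
time: 19.2
position: [0.3981, 0.1614, 0.2418]
eef_rot: [3.141, -0.042, 0.0]
ft_force: [0.4, 0.8, -0.9]
grip_width: 0.0342
gripper_force: 0.0
time: 20.0
position: [0.389, -0.1587, 0.2703]
eef_rot: [3.139, -0.054, 0.002]
ft_force: [0.8, 0.9, 0.9]
grip_width: 0.0345
gripper_force: 0.0
bar ang -32.97049149477468 line offset of disc ctr mm 1.7276492096892428 rider off 0.8475237450342143 rider ang about D (np.float64(-34.165774462348146), np.float64(0.042191794412648885))
nominal-pixel edges [[220.0, 140.0], [208.5, 170.0], [207.5, 200.0], [207.0, 230.0], [206.5, 260.0]]
disc z 0.07531152272800665
```

View pics/f9.png

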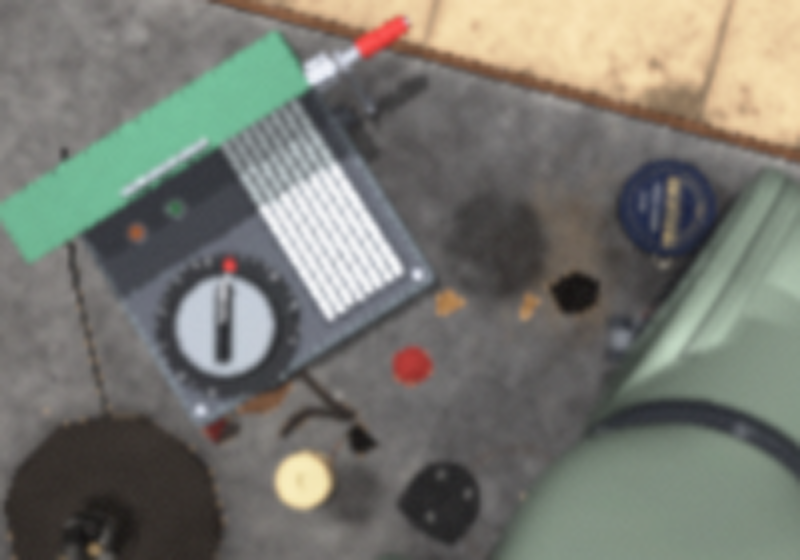

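The cover is still propped (red grip at (382,36)), and the bar with its white half points at the rider (230,265). The dial is back up (disc at 75.3 mm), and the polish tin stands where it was.

```bash
python3 -c "
from plant import robot; print(robot.close_job())"
```

```text
the job is handed in; nothing more can be done
None
```

The job is handed in at about 20 s of the 64 s: the cover is propped open on the stay, the dial has sprung back up, and its pointer stands within about 1° of the rider by camera and arm readings; I did not touch the rider, the tins or the sandal.

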